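Swap the plug-on breaker whose jaws have gone weak

ROBOT

A 6-joint arm with a two-finger parallel gripper is mounted at the origin on a cart in front of the work surface, level with it; the furniture and walls round the work are solid. World frame = base frame: x ahead of the robot, y to its left, z up, the work surface at z = 0. Lengths are in m, angles in rad, forces in N, time in s.
With the tool pointing down it reaches from about 0.35 to 0.975 m from the base axis. Payload 4.9 kg.
Tool frame: the origin (TCP) lies between the finger pads, 19 mm behind the fingertips; this is the grasp point; z points along the fingers, y is the line along which they close (so a half turn about z gives the same grasp; the last joint's range is limited). The gripper opens to 85 mm and grips with 20 to 120 N. Pads are 22 mm wide; open, the fingers measure 114 mm over their backs; the gripper's body (76 mm by 85 mm) begins 54 mm behind the grasp point. The pads swing forward as they close: fully open they stand 13 mm farther back than shut.
Start: joints at [-1.331, 0.053, 1.613, -0, 1.476, -0.119], TCP at [0.219, -0.585, 0.25] pointing down, gripper open.
Joint ranges: [-3.01, 3.01], [-1.01, 2.22], [0.06, 2.58], [-1.02, 4.17], [0.09, 2.62], [-3.14, 3.14]. Speed limits (rad/s): [2.57, 2.57, 3.14, 3.14, 3.14, 3.14].

INTERFACE

Orientations are given as a rotation vector (axis times angle).
In Python, from station import ctrl, optics gives the robot as it stands.
- The arm moves only by the shell command python3 -m handwheel 'ROWS' [OPENING] [FORCE]. ROWS is JSON, a list of rows, each an object of numbers: "tx", "ty", "tz": the shift along the tool's x, y, z in mm; "roll": the turn about the tool's z in rad. A call has 1 to 12 rows; each row shifts and turns the commanded pose from where the row before left it, along the tool's axes as they then stand; what a row does not reach is not made up. A row lasts 1/12 s, in which the tool goes at most 41.7 mm and 7.16 degrees, less where a joint would pass 70% of its speed; a pose out of reach is approached as far as the arm can. A call with a gripper value outside its range is refused whole. OPENING is the finger opening in mm, from 0 to 85.4, set as the call begins (- or left out, the last holds). The fingers move at their own pace and stop on an object; FORCE is the grip in N (left out, the last holds). Time passes only in rows, so rows that do not move let the fingers close. It gives the time, the measured TCP pose, the force, the opening and the grip force at its end, in the units of the state.
- ctrl.get_obs(): the state, without advancing time (a new reading comes with each control period).
- optics.get_image(name): name is "scene" or "side" or "wrist"; returns (picture, depth): 420x560x3 uint8, red, green, blue; 420x560 float32, m along the optical axis (not along the pixel's ray), 0 where there is no reading.
- optics.camera_params(name): a dict with "mtx" (3x3 intrinsics, pixels), "k1" (the pictures are not rectified: a ray, as slopes to the right and down, at radius r is drawn at 1 + k1 r^2 times it, then the intrinsics apply), "extrinsics" (4x4, takes a point from camera to world coordinates); the wrist camera has in their place "tool_from_camera" (4x4, takes a point from camera to tool coordinates, whose origin is the TCP and whose axes are the flange's). Camera axes: x right, y down, z forward; pixel columns grow to the right and rows downward; lengths in m; the calibration is good to about 2 mm. A picture is of the moment at which its call begins: read the wrist's pose just before it. camera_params takes no time and is no camera call.
- ctrl.finish_job(): hands the job in; it is judged then, once.
The state is a dict: "t": time; "q": joint angles; "dq": joint speeds; "effort": joint torques, N m; "tool_pos": TCP position; "tool_rot": TCP orientation; "contact_force": force on the tool from outside, world axes, zero at the start; "wrist_torque": the same for the moment, N m; "opening": finger opening in m; "grip_force": force on a finger pad.
Only numpy, scipy, OpenCV 4.12 (cv2) and the standard library are available. Lean on these libraries where they do the work, as an engineer would, in place of code of your own. Each camera call takes 0.05 s, during which the arm holds its last target. There are 200 camera calls.

TASK

Four breakers are plugged onto the upright copper stabs of the busbar block, and the sprung jaws of one of them have gone weak: it grips its stab clearly less than the other three. Tug the breakers gently upward to feel which one, pull it off and put it in the grey tray, then press the spare breaker that stands on the bench fully home onto the freed stab. The three sound breakers must be fully home too at the end; do not force anything, and leave the other things on the bench alone.

Things in the scene. Friction and masses are not known exactly. Their poses are not given: they have to be found in the camera images.
- block: busbar block, fixed on the bare yellow plate of the right-hand panel: black moulded base 204 (x) x 86 (y) x 20 mm high, copper bar 4 mm high along its +y edge, four upright copper stabs in a row along x at 52 mm pitch, ribs 7 mm high between. Origin: centre of its underside; z up. Do not press on it with more than 40 N
- seat_1 (a point): foot of stab 1, on the block's top face at block x = -78 mm, y = 0; axes as the block. A breaker fully home has its origin here. The stab is a blade 4 mm thick (x), 24 mm wide (y), 21 mm high, its upper edge rounded
- seat_2 (a point): foot of stab 2, on the block's top face at block x = -26 mm, y = 0; axes as the block. A breaker fully home has its origin here. The stab is a blade 4 mm thick (x), 24 mm wide (y), 21 mm high, its upper edge rounded
- seat_3 (a point): foot of stab 3, on the block's top face at block x = +26 mm, y = 0; axes as the block. A breaker fully home has its origin here. The stab is a blade 4 mm thick (x), 24 mm wide (y), 21 mm high, its upper edge rounded
- seat_4 (a point): foot of stab 4, on the block's top face at block x = +78 mm, y = 0; axes as the block. A breaker fully home has its origin here. The stab is a blade 4 mm thick (x), 24 mm wide (y), 21 mm high, its upper edge rounded
- breaker_a: breaker plugged on one of the stabs: white case with blue toggle on a grey foot, 18 mm thick (x), 84 long (y), 92 high, 0.16 kg. Origin: centre of the foot's underside, x and y along the block's. Foot 0-26 mm up, case 26-70 mm (84 long), 70-82 mm (44 long), toggle 8x8 mm to 92 mm. Grip across the 17.6 mm thickness, TCP about 73 mm up. Any of the four may be on any stab; the weak one looks the same
- breaker_b: like breaker_a. In the foot two copper jaws are sprung together; their mouth takes a stab up to 2 mm off centre across (x), 2.5 mm along (y). Either way round fits. Sliding on or off the stab takes about 6 to 10 N for sound jaws, 1 to 2 N for the weak ones, plus the weight of 1.6 N when lifting; entering the jaws takes up to twice that
- breaker_c: like breaker_a and breaker_b
- breaker_d: like breaker_a and breaker_b. All are gripped over the first 9 mm of lift and free after 21 mm; a side load along x takes a jaw off the stab and can halve the hold that is felt
- spare: spare breaker, same build and size as the others with sound jaws, standing on its foot on the bench; same origin and axes
- tray: open grey plastic tray, fixed, 106 (x) x 120 (y) mm outside, 30 mm high, walls and floor 3 to 5 mm; origin at the centre of its underside
- relay_0: bystander: small grey relay, 21x27x32 mm, standing; origin under its centre
- gland_1: bystander: grey cable gland, 24x28x30 mm, standing; origin under its centre

How it is judged:
At the end, for the whole second after the job is handed in: one breaker rests in the tray (origin inside its walls, under 45 mm up); the other three on their own stabs and the spare on the freed one are fully home: origin within 4 mm of the stab's foot, 1.5 mm in height, upright to 3.4 degrees, each gripping with over 9 N contact force (the weak one cannot) (z of spare in the frame of block below 0.0215 m and angle between spare's own z axis and vertical below 0.06 rad and contact force between spare and block above 9 N and (horizontal distance between spare and seat_1 below 0.004 m or horizontal distance between spare and seat_2 below 0.004 m or horizontal distance between spare and seat_3 below 0.004 m or horizontal distance between spare and seat_4 below 0.004 m) and (((x of breaker_a in the frame of tray between -0.05 and 0.05 m and y of breaker_a in the frame of tray between -0.057 and 0.057 m and z of breaker_a in the frame of tray below 0.045 m and linear speed of breaker_a below 0.02 m/s) and (distance of breaker_b from where it was at the start of the episode below 0.004 m and z of breaker_b in the frame of block below 0.0215 m and angle between breaker_b's own z axis and vertical below 0.06 rad and contact force between breaker_b and block above 9 N) and (distance of breaker_c from where it was at the start of the episode below 0.004 m and z of breaker_c in the frame of block below 0.0215 m and angle between breaker_c's own z axis and vertical below 0.06 rad and contact force between breaker_c and block above 9 N) and (distance of breaker_d from where it was at the start of the episode below 0.004 m and z of breaker_d in the frame of block below 0.0215 m and angle between breaker_d's own z axis and vertical below 0.06 rad and contact force between breaker_d and block above 9 N)) or ((x of breaker_b in the frame of tray between -0.05 and 0.05 m and y of breaker_b in the frame of tray between -0.057 and 0.057 m and z of breaker_b in the frame of tray below 0.045 m and linear speed of breaker_b below 0.02 m/s) and (distance of breaker_a from where it was at the start of the episode below 0.004 m and z of breaker_a in the frame of block below 0.0215 m and angle between breaker_a's own z axis and vertical below 0.06 rad and contact force between breaker_a and block above 9 N) and (distance of breaker_c from where it was at the start of the episode below 0.004 m and z of breaker_c in the frame of block below 0.0215 m and angle between breaker_c's own z axis and vertical below 0.06 rad and contact force between breaker_c and block above 9 N) and (distance of breaker_d from where it was at the start of the episode below 0.004 m and z of breaker_d in the frame of block below 0.0215 m and angle between breaker_d's own z axis and vertical below 0.06 rad and contact force between breaker_d and block above 9 N)) or ((x of breaker_c in the frame of tray between -0.05 and 0.05 m and y of breaker_c in the frame of tray between -0.057 and 0.057 m and z of breaker_c in the frame of tray below 0.045 m and linear speed of breaker_c below 0.02 m/s) and (distance of breaker_a from where it was at the start of the episode below 0.004 m and z of breaker_a in the frame of block below 0.0215 m and angle between breaker_a's own z axis and vertical below 0.06 rad and contact force between breaker_a and block above 9 N) and (distance of breaker_b from where it was at the start of the episode below 0.004 m and z of breaker_b in the frame of block below 0.0215 m and angle between breaker_b's own z axis and vertical below 0.06 rad and contact force between breaker_b and block above 9 N) and (distance of breaker_d from where it was at the start of the episode below 0.004 m and z of breaker_d in the frame of block below 0.0215 m and angle between breaker_d's own z axis and vertical below 0.06 rad and contact force between breaker_d and block above 9 N)) or ((x of breaker_d in the frame of tray between -0.05 and 0.05 m and y of breaker_d in the frame of tray between -0.057 and 0.057 m and z of breaker_d in the frame of tray below 0.045 m and linear speed of breaker_d below 0.02 m/s) and (distance of breaker_a from where it was at the start of the episode below 0.004 m and z of breaker_a in the frame of block below 0.0215 m and angle between breaker_a's own z axis and vertical below 0.06 rad and contact force between breaker_a and block above 9 N) and (distance of breaker_b from where it was at the start of the episode below 0.004 m and z of breaker_b in the frame of block below 0.0215 m and angle between breaker_b's own z axis and vertical below 0.06 rad and contact force between breaker_b and block above 9 N) and (distance of breaker_c from where it was at the start of the episode below 0.004 m and z of breaker_c in the frame of block below 0.0215 m and angle between breaker_c's own z axis and vertical below 0.06 rad and contact force between breaker_c and block above 9 N)))); the robot touches nothing.
It fails at once if a breaker is forced against the block: over 110 N of summed contact force (pressing and prying, its own grip of 15 N included) (contact force between any of breaker_a, breaker_b, breaker_c, breaker_d, spare and block above 110 N).
It fails at once if the spare, or a breaker outside the tray, is knocked over (angle between spare's own z axis and vertical above 0.6 rad or (angle between breaker_a's own z axis and vertical above 0.6 rad and horizontal distance between breaker_a and tray above 0.08 m) or (angle between breaker_b's own z axis and vertical above 0.6 rad and horizontal distance between breaker_b and tray above 0.08 m) or (angle between breaker_c's own z axis and vertical above 0.6 rad and horizontal distance between breaker_c and tray above 0.08 m) or (angle between breaker_d's own z axis and vertical above 0.6 rad and horizontal distance between breaker_d and tray above 0.08 m)).
It fails at once if the relay or the gland is shifted by more than 30 mm (distance of any of relay_0, gland_1 from where it was at the start of the episode above 0.03 m).
It also fails if it takes over 67 s, if anything falls off the work surface, if the arm or the gripper's body presses on something with over 40 N, if the wrist force passes 120 N, or if a joint passes its speed limit or range.

## Working session

There is one attempt and no reset: what is moved stays moved. The work goes in short steps, Python scripts to look and compute and a shell command to move; the robot and the scene stay as the last step left them, time stands still between calls to the robot, and variables do not carry over. Pictures are saved under pics/ and viewed, at most 10 in all, crops included, and the job is handed in when it is done.

```bash
ls; mkdir -p pics; python3 - <<'E'
from station import ctrl, optics
import cv2
for n in ("scene","side"):
    p,d=optics.get_image(n); cv2.imwrite(f"pics/{n}0.png",p[:,:,::-1])
    import numpy as np; np.save(f"{n}0.npy",d); print(n,optics.camera_params(n))
print(optics.camera_params("wrist")); print(ctrl.get_obs())
E
```

```text
pics
scene {'mtx': array([[454.11520711,   0.        , 280.66673603],
       [  0.        , 454.11520711, 204.80709158],
       [  0.        ,   0.        ,   1.        ]]), 'k1': -0.14500885468012234, 'extrinsics': array([[-0.89585674, -0.34329688,  0.28211338,  0.32520913],
       [-0.44415431,  0.67333891, -0.59105132,  0.54021359],
       [ 0.01294816, -0.65479918, -0.75569198,  0.71109277],
       [ 0.        ,  0.        ,  0.        ,  1.        ]])}
side {'mtx': array([[469.25723373,   0.        , 277.63526871],
       [  0.        , 469.25723373, 204.52331115],
       [  0.        ,   0.        ,   1.        ]]), 'k1': -0.07103192315877395, 'extrinsics': array([[-0.03962524,  0.5109787 , -0.85867957,  1.28195075],
       [ 0.99910635,  0.03291109, -0.02652091,  0.07913181],
       [ 0.01470846, -0.85896311, -0.51182618,  0.50361239],
       [ 0.        ,  0.        ,  0.        ,  1.        ]])}
{'mtx': array([[358.13787472,   0.        , 274.85537056],
       [  0.        , 358.13787472, 209.473807  ],
       [  0.        ,   0.        ,   1.        ]]), 'k1': -0.0152342872
[... 345 characters left out ...]
        1.00000000e+00]])}
{'t': 0.1, 'q': array([-1.33102150e+00,  5.32949132e-02,  1.61417791e+00,  2.90393267e-05,
        1.47597655e+00, -1.19015611e-01]), 'dq': array([ 0.00078574, -0.00256292, -0.00329934,  0.00046066, -0.00124147,
       -0.00023652]), 'effort': array([ 1.39395524e-03, -3.94899166e+01, -3.71364033e+01, -1.26904933e-04,
        3.88251850e-03, -8.21597894e-06]), 'tool_pos': array([ 0.21933515, -0.58468282,  0.24887072]), 'tool_rot': array([-3.08935117e+00, -5.60233311e-01,  1.30591631e-04]), 'contact_force': array([ 0.4275084 , -0.05693823,  0.88114109]), 'wrist_torque': array([ 0.00374594,  0.00588343, -0.02181478]), 'grip_force': 0.0, 'opening': 0.08562560558554541}
```

View pics/scene0.png

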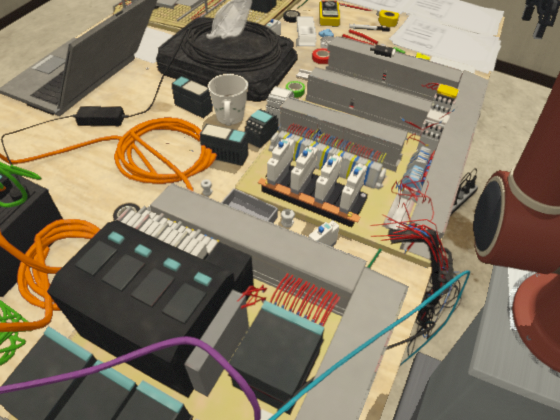

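View pics/side0.png

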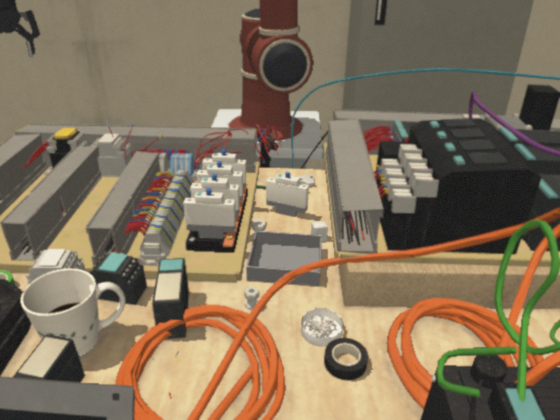

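The scene picture shows four breakers in a row, toggles near (282,140)–(356,170), with the spare at (322,232) and the tray at (252,205). In the side picture the row runs (215,205)–(222,160), with the spare at (287,192), the tray at (285,258), and two small bystanders near (260,226) and (319,228).

```bash
cat > h.py <<'E'
import numpy as np, cv2
from scipy.spatial.transform import Rotation as R
from station import ctrl, optics
def T_of(name, obs=None):
    P=optics.camera_params(name)
    if name!="wrist": return P,P["extrinsics"]
    o=obs or ctrl.get_obs(); T=np.eye(4); T[:3,:3]=R.from_rotvec(o["tool_rot"]).as_matrix(); T[:3,3]=o["tool_pos"]
    return P,T@P["tool_from_camera"]
def slopes(P,uv):
    k=np.array([P["k1"],0,0,0.])
    return cv2.undistortPoints(np.array(uv,float).reshape(-1,1,2),P["mtx"],k).reshape(-1,2)
def rays(name,uv,obs=None):
    P,T=T_of(name,obs); s=slopes(P,uv); d=np.c_[s,np.ones(len(s))]@T[:3,:3].T
    return T[:3,3],d
def at_z(name,uv,z,obs=None):
    c,d=rays(name,uv,obs); return c+d*((z-c[2])/d[:,2])[:,None]
def at_d(name,uv,dep,obs=None):
    c,d=rays(name,uv,obs); return c+d*np.array([dep[int(v),int(u)] for u,v in uv])[:,None]
def cloud(name,dep,obs=None):
    u,v=np.meshgrid(np.arange(dep.shape[1]),np.arange(dep.shape[0])); uv=np.c_[u.ravel(),v.ravel()]
    c,d=rays(name,uv,obs); return (c+d*dep.ravel()[:,None]).reshape(dep.shape+(3,))
def tri(c1,d1,c2,d2):
    A=np.c_[d1,-d2]; s=np.linalg.lstsq(A,c2-c1,rcond=None)[0]
    a=c1+s[0]*d1;b=c2+s[1]*d2; return (a+b)/2,np.linalg.norm(a-b)
def shot(tag):
    o=ctrl.get_obs(); p,d=optics.get_image("wrist"); cv2.imwrite(f"pics/{tag}.png",p[:,:,::-1])
    np.savez(f"{tag}.npz",d=d,p=p,pos=o["tool_pos"],rot=o["tool_rot"]); return o,p,d
def load(tag):
    z=np.load(f"{tag}.npz"); return dict(tool_pos=z["pos"],tool_rot=z["rot"]),z["p"],z["d"]
def to_tool(w,o=None):
    o=o or ctrl.get_obs(); return R.from_rotvec(o["tool_rot"]).as_matrix().T@(np.asarray(w)-o["tool_pos"])*1000
E
python3 - <<'E'
from h import *
np.set_printoptions(precision=3,suppress=True)
d=np.load("scene0.npy");print(at_d("scene",[(282,140),(304,152),(328,165),(353,175),(322,234),(252,207),(300,232)],d))
d=np.load("side0.npy");print(at_d("side",[(213,207),(285,192),(285,258),(258,226),(319,230),(252,298)],d))
o=ctrl.get_obs();print(R.from_rotvec(o["tool_rot"]).as_matrix())
E
```

```text
[[ 0.619 -0.075  0.12 ]
 [ 0.562 -0.053  0.13 ]
 [ 0.511 -0.051  0.12 ]
 [ 0.459 -0.045  0.122]
 [ 0.466  0.077  0.084]
 [ 0.64   0.018  0.003]
 [ 0.525  0.031  0.   ]]
[[ 0.622 -0.048  0.101]
 [ 0.478  0.068  0.054]
 [ 0.625  0.073  0.004]
 [ 0.571  0.022  0.033]
 [ 0.567  0.133  0.026]
 [ 0.754  0.027  0.025]]
[[ 0.936  0.351 -0.   ]
 [ 0.351 -0.936  0.002]
 [ 0.    -0.002 -1.   ]]
```

```bash
python3 -m handwheel '[{"tz":-35},{"tz":-35},{"tx":40,"ty":5,"roll":-0.065},{"tx":40,"ty":5,"roll":-0.065},{"tx":40,"ty":5,"roll":-0.065},{"tx":40,"ty":5,"roll":-0.065},{"tx":40,"ty":5,"roll":-0.065},{"tx":40,"ty":5,"roll":-0.065},{"tx":40,"ty":5,"roll":-0.065},{"tx":40,"ty":5,"roll":-0.065},{"tx":40,"ty":5,"roll":-0.065},{"tx":40,"ty":5,"roll":-0.065}]' 42
python3 -m handwheel '[{"tx":40,"ty":0,"roll":-0.065},{"tx":40,"ty":0,"roll":-0.065},{"tx":40,"ty":0,"roll":-0.065},{"tx":40,"ty":0,"roll":-0.065},{"tx":40,"ty":0,"roll":-0.065},{"tx":40,"ty":0,"roll":-0.065},{"tx":25,"ty":0,"roll":-0.065},{"tx":20,"ty":0,"roll":-0.065},{},{}]'
```

```text
$[0]: bad value
$[0]: bad value
```

```bash
python3 -m handwheel '[{"tx":0,"ty":0,"tz":-35,"roll":0},{"tx":0,"ty":0,"tz":-35,"roll":0},{"tx":40,"ty":5,"tz":0,"roll":-0.065},{"tx":40,"ty":5,"tz":0,"roll":-0.065},{"tx":40,"ty":5,"tz":0,"roll":-0.065},{"tx":40,"ty":5,"tz":0,"roll":-0.065},{"tx":40,"ty":5,"tz":0,"roll":-0.065},{"tx":40,"ty":5,"tz":0,"roll":-0.065},{"tx":40,"ty":5,"tz":0,"roll":-0.065},{"tx":40,"ty":5,"tz":0,"roll":-0.065},{"tx":40,"ty":5,"tz":0,"roll":-0.065},{"tx":40,"ty":5,"tz":0,"roll":-0.065}]' 42
```

```text
t: 1.1
tool_pos: [0.5631, -0.3845, 0.3191]
tool_rot: [-2.747, -1.522, 0.001]
contact_force: [0.4, -0.6, 0.4]
opening: 0.0423
grip_force: 0.0
```

```bash
python3 -m handwheel '[{"tx":33,"ty":-23,"tz":-3,"roll":-0.065},{"tx":34,"ty":-21,"tz":-3,"roll":-0.065},{"tx":36,"ty":-18,"tz":-3,"roll":-0.065},{"tx":37,"ty":-16,"tz":-3,"roll":-0.065},{"tx":38,"ty":-13,"tz":-3,"roll":-0.065},{"tx":38,"ty":-10,"tz":-3,"roll":-0.065},{"tx":39,"ty":-8,"tz":-3,"roll":-0.065},{"tx":40,"ty":-5,"tz":-3,"roll":-0.065},{"tx":40,"ty":-3,"tz":0,"roll":-0.04},{"tx":40,"ty":-2,"tz":0,"roll":0},{"tx":0,"ty":0,"tz":0,"roll":0},{"tx":0,"ty":0,"tz":0,"roll":0}]' 42
python3 - <<'E'
from h import *
o,p,d=shot("w1"); print(o["tool_pos"],o["q"],o["contact_force"])
E
```

```text
t: 2.1
tool_pos: [0.5474, 0.0161, 0.3436]
tool_rot: [-2.219, -2.223, 0.001]
contact_force: [-0.2, -0.8, -0.8]
opening: 0.042
grip_force: 0.0
[0.54736198 0.01609001 0.34362815] [-1.06391854e-01 -1.70446322e-01  1.67284495e+00 -2.91775155e-04
  1.63968919e+00 -1.08280018e-01] [-0.24829821 -0.75391889 -0.80643656]
```

View pics/w1.png

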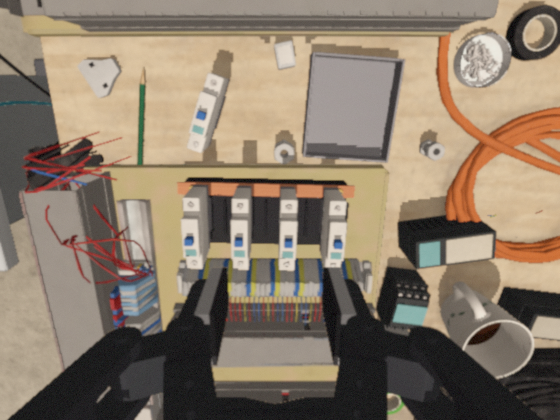

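```bash
cat > an.py <<'E'
from h import *
np.set_printoptions(precision=4,suppress=True)
def blobs(tag,zlo,zhi,box,minpx=40):
    o,p,d=load(tag); C=cloud("wrist",d,o); 
    m=((C[...,2]>zlo)&(C[...,2]<zhi)&(d>0)&(C[...,0]>box[0])&(C[...,0]<box[1])&(C[...,1]>box[2])&(C[...,1]<box[3]))
    n,l,s,c=cv2.connectedComponentsWithStats(m.astype(np.uint8))
    for i in range(1,n):
        if s[i,4]<minpx: continue
        P=C[l==i]; (cx,cy),(w,h),a=cv2.minAreaRect((P[:,:2]*1000).astype(np.float32))
        print(tag,"px",c[i].round(),"n",s[i,4],"rect c",round(cx,1),round(cy,1),"wh",round(w,1),round(h,1),"ang",round(a,1),"z med",np.median(P[:,2]).round(4),"p95",np.percentile(P[:,2],95).round(4))
E
python3 - <<'E'
from an import *
o,p,d=load("w1")
uv=[(194,178),(240,178),(150,290),(215,340),(165,180),(380,250),(250,60),(355,100),(265,190),(265,240),(200,192),(265,215),(284,150),(285,53),(432,148),(208,82),(196,140),(203,113)]
for a,b in zip(uv,at_d("wrist",uv,d,o)): print(a,b)
C=[.4,.68,-.13,.03]
print("top case 70mm"); blobs("w1",.085,.14,C)
print("spare"); blobs("w1",.06,.1,[.4,.56,.04,.16])
E
```

```text
(194, 178) [ 0.4446 -0.0082  0.0306]
(240, 178) [ 0.5017 -0.0099  0.0233]
(150, 290) [ 0.3782 -0.1586  0.049 ]
(215, 340) [0.5255 0.0167 0.3648]
(165, 180) [ 0.4041 -0.0137  0.0192]
(380, 250) [ 0.6914 -0.1121  0.0205]
(250, 60) [0.5159 0.1313 0.0012]
(355, 100) [0.6459 0.0852 0.0032]
(265, 190) [ 0.5341 -0.0204  0.0421]
(265, 240) [ 0.5335 -0.0893  0.0387]
(200, 192) [ 0.4637 -0.0094  0.089 ]
(265, 215) [ 0.5339 -0.0521  0.0455]
(284, 150) [0.5581 0.0223 0.0015]
(285, 53) [0.5573 0.1366 0.0335]
(432, 148) [0.7383 0.0304 0.0315]
(208, 82) [0.4761 0.1054 0.072 ]
(196, 140) [0.4593 0.045  0.0716]
(203, 113) [0.4732 0.0754 0.0936]
top case 70mm
w1 px [193. 230.] n 1634 rect c 455.9 -51.8 wh 85.5 18.1 ang 89.0 z med 0.1097 p95 0.1239
w1 px [240. 231.] n 1356 rect c 507.8 -52.8 wh 84.9 17.8 ang 88.8 z med 0.1152 p95 0.1269
w1 px [287. 231.] n 1284 rect c 559.7 -53.7 wh 84.7 17.7 ang 88.7 z med 0.1184 p95 0.1275
w1 px [334. 231.] n 1468 rect c 611.7 -54.4 wh 83.8 18.2 ang 88.8 z med 0.1112 p95 0.1256
spare
w1 px [206.  33.] n 1173 rect c 480.0 150.2 wh 3.4 159.8 ang 89.9 z med 0.0874 p95 0.0982
w1 px [205. 110.] n 1342 rect c 470.4 75.3 wh 80.1 17.7 ang 69.8 z med 0.0819 p95 0.0908
```

```bash
python3 -m handwheel '[{"tx":-6,"ty":-20,"tz":20,"roll":0.019},{"tx":-6,"ty":-20,"tz":25,"roll":0},{"tx":-4,"ty":-10,"tz":25,"roll":0},{"tx":0,"ty":0,"tz":0,"roll":0},{"tx":0,"ty":0,"tz":0,"roll":0}]' 32
python3 - <<'E'
from an import *
shot("w2")
C=[.4,.68,-.13,.03]
blobs("w2",.085,.14,C); blobs("w2",.06,.1,[.4,.56,.04,.13])
B={}
for t in("w1","w2"):
    o,p,d=load(t); hsv=cv2.cvtColor(p,cv2.COLOR_RGB2HSV); m=cv2.inRange(hsv,(100,130,60),(125,255,255))
    Cl=cloud("wrist",d,o); m[(Cl[...,0]<.42)|(Cl[...,0]>.68)|(Cl[...,1]<-.1)|(Cl[...,1]>.13)|(Cl[...,2]<.05)]=0
    n,l,s,c=cv2.connectedComponentsWithStats(m); g=[(c[i],s[i,4]) for i in range(1,n) if s[i,4]>15]; print(t,[(a.round(1),b) for a,b in g]); B[t]=(o,[a for a,b in g])
    print(t,"case/plate z", [np.median(Cl[...,2][(abs(Cl[...,0]-x)<.005)&(abs(Cl[...,1]-y)<.006)]).round(4) for x,y in ((.534,-.02),(.586,-.02),(.457,-.085),(.456,-.02),(.612,-.085),(.508,-.085),(.516,.13))])
E
```

```text
t: 2.57
tool_pos: [0.4967, -0.0023, 0.2725]
tool_rot: [-2.246, -2.193, 0.003]
contact_force: [0.3, -0.3, -0.3]
opening: 0.032
grip_force: 0.0
w2 px [233. 234.] n 1795 rect c 455.9 -51.6 wh 84.3 17.9 ang 88.7 z med 0.1113 p95 0.129
w2 px [291. 241.] n 1895 rect c 508.0 -52.5 wh 84.5 17.4 ang 88.7 z med 0.119 p95 0.128
w2 px [348. 239.] n 2286 rect c 559.7 -53.4 wh 83.8 18.1 ang 88.6 z med 0.111 p95 0.1258
w2 px [406. 242.] n 2874 rect c 611.7 -54.9 wh 84.7 18.7 ang 88.6 z med 0.1088 p95 0.1233
w2 px [245.  93.] n 1984 rect c 470.3 75.2 wh 79.9 17.8 ang 70.1 z med 0.0823 p95 0.0919
w1 [(array([200.9, 115. ]), np.int32(40)), (array([188.7, 240.4]), np.int32(47)), (array([238.5, 241.6]), np.int32(44)), (array([288. , 242.8]), np.int32(37)), (array([337.5, 243.7]), np.int32(43))]
w1 case/plate z [np.float64(0.0421), np.float64(0.042), np.float64(0.1084), np.float64(0.1086), np.float64(0.1084), np.float64(0.1088), np.float64(0.0013)]
w2 [(array([242. ,  99.8]), np.int32(62)), (array([353.4, 256.2]), np.int32(89)), (array([415.1, 255.8]), np.int32(96)), (array([229.8, 256.6]), np.int32(79)), (array([291.6, 256.4]), np.int32(78))]
w2 case/plate z [np.float64(0.0424), np.float64(0.0421), np.float64(0.1082), np.float64(0.1085), np.float64(0.1088), np.float64(0.1088), np.float64(0.0013)]
```

View pics/w2.png

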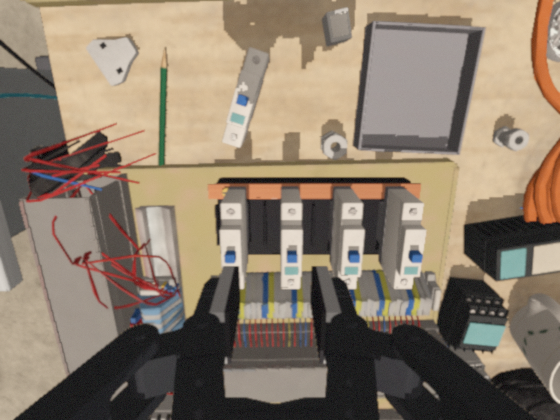

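The w2 view shows the stuck-on breakers' toggles at (230,257), (292,256), (353,256) and (415,256). The spare's toggle is at (242,100), with its case from (258,55) to (234,140), and the tray centre is near (420,90).

```bash
python3 - <<'E'
from an import *
a,_,_=load("w1"); b,_,_=load("w2")
A=[(200.9,115),(188.7,240.4),(238.5,241.6),(288,242.8),(337.5,243.7)]; Bq=[(242,99.8),(229.8,256.6),(291.6,256.4),(353.4,256.2),(415.1,255.8)]
for p,q in zip(A,Bq):
    c1,d1=rays("wrist",[p],a); c2,d2=rays("wrist",[q],b); print(*tri(c1,d1[0],c2,d2[0]))
blobs("w1",.06,.1,[.4,.56,.0,.13]);blobs("w2",.06,.1,[.4,.56,.0,.13])
for t in("w1","w2"): blobs(t,.02,.045,[.55,.74,.0,.16])
o=ctrl.get_obs(); print(to_tool([.5079,-.0527,.14],o),o["contact_force"])
E
```

```text
[0.4697 0.0729 0.0878] 3.109578190107682e-05
[ 0.4564 -0.0513  0.1264] 0.00038669600895486675
[ 0.5082 -0.0531  0.125 ] 0.0001761516358952873
[ 0.5601 -0.0539  0.1257] 0.00010335643935364285
[ 0.612  -0.0547  0.1259] 0.00019869452321851012
w1 px [204. 112.] n 1448 rect c 469.6 73.3 wh 84.4 17.7 ang 69.8 z med 0.0799 p95 0.0894
w2 px [244.  96.] n 2133 rect c 469.6 73.3 wh 83.9 17.8 ang 70.1 z med 0.082 p95 0.0915
w1 px [286.  55.] n 379 rect c 557.4 135.3 wh 18.8 25.7 ang 11.4 z med 0.0333 p95 0.0348
w1 px [357. 107.] n 1485 rect c 636.9 75.4 wh 120.7 106.9 ang 86.0 z med 0.0303 p95 0.0322
w1 px [286. 153.] n 245 rect c 559.2 23.7 wh 18.5 26.9 ang 0.3 z med 0.0312 p95 0.0328
w1 px [429. 150.] n 114 rect c 736.7 26.9 wh 6.6 18.1 ang 0.2 z med 0.0303 p95 0.0323
w2 px [341.  26.] n 618 rect c 557.5 134.9 wh 19.6 27.1 ang 10.1 z med 0.0335 p95 0.035
w2 px [423.  84.] n 2689 rect c 637.1 75.3 wh 120.7 107.1 ang 86.1 z med 0.0299 p95 0.0319
w2 px [509. 139.] n 187 rect c 736.5 26.8 wh 18.1 6.6 ang 89.2 z med 0.0297 p95 0.0322
w2 px [337. 146.] n 347 rect c 559.4 23.6 wh 27.0 18.7 ang 89.9 z med 0.0313 p95 0.0327
[-50.3212  10.9286 134.6771] [-0.046   0.0201 -0.7276]
```

```bash
python3 -m handwheel '[{"tx":-25,"ty":6,"tz":0,"roll":0},{"tx":-25,"ty":5,"tz":10,"roll":0},{"tx":0,"ty":0,"tz":35,"roll":0},{"tx":0,"ty":0,"tz":35,"roll":0},{"tx":0,"ty":0,"tz":20,"roll":0},{"tx":0,"ty":0,"tz":0,"roll":0},{"tx":0,"ty":0,"tz":0,"roll":0}]' 32
python3 - <<'E'
from an import *
o,p,d=shot("w3"); print(o["tool_pos"],to_tool([.5079,-.0527,.111],o))
E
```

```text
t: 3.2
tool_pos: [0.5086, -0.0518, 0.1752]
tool_rot: [2.245, 2.197, 0.001]
contact_force: [-0.5, -0.4, 1.0]
opening: 0.032
grip_force: 0.0
[ 0.5086 -0.0518  0.1752] [-0.9408 -0.7448 64.1512]
```

View pics/w3.png

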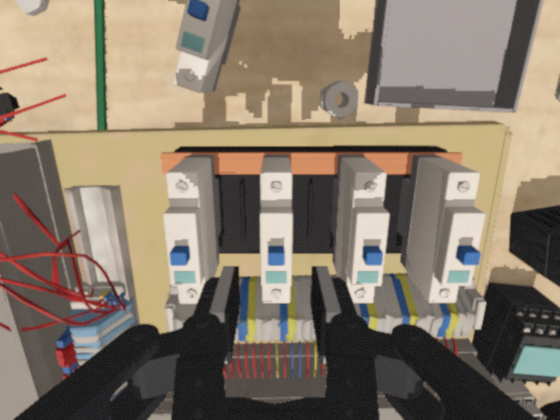

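In w3 the fingertips (240 and 313) straddle breaker 2 symmetrically, with its toggle at (276,256). I'll descend, close, and feel.

```bash
python3 -m handwheel '[{"tx":-1,"ty":-0.7,"tz":30,"roll":0},{"tx":0,"ty":0,"tz":24,"roll":0},{"tx":0,"ty":0,"tz":10,"roll":0},{"tx":0,"ty":0,"tz":0,"roll":0},{"tx":0,"ty":0,"tz":0,"roll":0}]' 32
python3 -m handwheel '[{"tx":0,"ty":0,"tz":0,"roll":0},{"tx":0,"ty":0,"tz":0,"roll":0},{"tx":0,"ty":0,"tz":0,"roll":0},{"tx":0,"ty":0,"tz":0,"roll":0}]' 0 40
python3 -m handwheel '[{"tx":0,"ty":0,"tz":0,"roll":0}]'
```

```text
t: 3.67
tool_pos: [0.5081, -0.0525, 0.112]
tool_rot: [2.243, 2.197, 0.002]
contact_force: [0.4, 0.0, 0.2]
opening: 0.032
grip_force: 0.0
t: 4.0
tool_pos: [0.5087, -0.0527, 0.1128]
tool_rot: [2.242, 2.195, 0.004]
contact_force: [0.4, -0.1, 6.5]
opening: 0.0169
grip_force: 41.0
t: 4.08
tool_pos: [0.5087, -0.0527, 0.1128]
tool_rot: [2.242, 2.195, 0.004]
contact_force: [1.0, -0.2, 5.9]
opening: 0.0164
grip_force: 41.0
```

```bash
for i in 1; do :; done
python3 -m handwheel '[{"tx":0,"ty":0,"tz":-1,"roll":0},{"tx":0,"ty":0,"tz":-0.5,"roll":0},{"tx":0,"ty":0,"tz":0,"roll":0}]' | grep -E "pos|contact"
python3 -m handwheel '[{"tx":0,"ty":0,"tz":-1,"roll":0},{"tx":0,"ty":0,"tz":0,"roll":0}]'| grep -E "pos|contact"
python3 -m handwheel '[{"tx":0,"ty":0,"tz":-1,"roll":0},{"tx":0,"ty":0,"tz":0,"roll":0}]'| grep -E "pos|contact"
```

```text
tool_pos: [0.5081, -0.0527, 0.1128]
contact_force: [4.1, -0.5, 3.1]
tool_pos: [0.5075, -0.0526, 0.1129]
contact_force: [5.3, -1.3, -0.4]
tool_pos: [0.5074, -0.0525, 0.1132]
contact_force: [6.7, -1.3, -3.3]
```

```bash
python3 -m handwheel '[{"tx":0,"ty":0.7,"tz":0,"roll":0},{"tx":0,"ty":0,"tz":0,"roll":0}]'| grep -E "pos|rot|contact"
python3 -m handwheel '[{"tx":0,"ty":0,"tz":0,"roll":0},{"tx":0,"ty":0,"tz":0,"roll":0}]'| grep -E "pos|rot|contact"; python3 -c "
from station import ctrl; print(ctrl.get_obs())"
```

```text
tool_pos: [0.5076, -0.0525, 0.1132]
tool_rot: [2.244, 2.197, 0.0]
contact_force: [5.1, -2.2, -3.0]
tool_pos: [0.5076, -0.0525, 0.1132]
tool_rot: [2.244, 2.197, 0.0]
contact_force: [5.1, -2.3, -2.0]
{'t': 5.0, 'q': array([-2.48811286e-01, -9.66415084e-02,  1.99793342e+00, -2.43522878e-04,
        1.23951162e+00, -2.27711583e-01]), 'dq': array([-2.06328608e-04,  1.81242075e-04, -5.06143010e-05, -1.13098129e-03,
       -5.70631708e-05, -1.11845844e-03]), 'effort': array([ 5.94216753e-01, -2.97782725e+01, -3.18761945e+01,  1.23358942e-01,
        1.69133417e+00,  2.70361321e-03]), 'tool_pos': array([ 0.50760856, -0.05247564,  0.1131698 ]), 'tool_rot': array([2.24409920e+00, 2.19741586e+00, 3.35826844e-04]), 'contact_force': array([ 5.12305535, -2.2970486 , -1.95876759]), 'wrist_torque': array([-0.36881805, -1.03627538,  0.01229031]), 'grip_force': 40.02186331897974, 'opening': 0.01694601021624304}
```

```bash
python3 -m handwheel '[{"tx":0,"ty":1,"tz":0,"roll":0},{"tx":0,"ty":0,"tz":-1,"roll":0},{"tx":0,"ty":0,"tz":0,"roll":0}]'| grep -E "pos|rot|contact"
python3 -m handwheel '[{"tx":-0.5,"ty":1,"tz":0,"roll":0},{"tx":0,"ty":0,"tz":-1,"roll":0},{"tx":0,"ty":0,"tz":0,"roll":0}]'| grep -E "pos|rot|contact"
python3 -m handwheel '[{"tx":0,"ty":0,"tz":-1,"roll":0},{"tx":0,"ty":0,"tz":0,"roll":0}]'| grep -E "pos|rot|contact"
```

```text
tool_pos: [0.5078, -0.0523, 0.1135]
tool_rot: [-2.244, -2.197, 0.002]
contact_force: [3.9, -2.3, -5.6]
tool_pos: [0.5081, -0.0524, 0.1141]
tool_rot: [-2.242, -2.196, 0.003]
contact_force: [1.6, -1.0, -8.5]
tool_pos: [0.5083, -0.0524, 0.1155]
tool_rot: [-2.243, -2.196, 0.002]
contact_force: [1.1, -0.6, -8.7]
```

```bash
python3 -m handwheel '[{"tx":0,"ty":-1,"tz":4,"roll":0},{"tx":0,"ty":-1,"tz":4,"roll":0},{"tx":0,"ty":0,"tz":2,"roll":0},{"tx":0,"ty":0,"tz":0,"roll":0},{"tx":0,"ty":0,"tz":0,"roll":0}]'| grep -E "pos|rot|contact"
```

```text
tool_pos: [0.51, -0.0528, 0.1127]
tool_rot: [2.242, 2.196, 0.005]
contact_force: [-7.4, 4.4, 21.9]
```

```bash
python3 -m handwheel '[{"tx":0,"ty":-1,"tz":-5,"roll":0},{"tx":0,"ty":0,"tz":0,"roll":0},{"tx":0,"ty":0,"tz":0,"roll":0}]' | grep -E "pos|contact"
python3 -m handwheel '[{"tx":0,"ty":0,"tz":0,"roll":0},{"tx":0,"ty":0,"tz":0,"roll":0},{"tx":0,"ty":0,"tz":0,"roll":0},{"tx":0,"ty":0,"tz":-25,"roll":0},{"tx":0,"ty":0,"tz":-25,"roll":0},{"tx":0,"ty":26,"tz":0,"roll":0},{"tx":0,"ty":26,"tz":0,"roll":0},{"tx":0,"ty":0,"tz":0,"roll":0},{"tx":0,"ty":0,"tz":0,"roll":0}]' 32
python3 - <<'E'
from an import *
o,p,d=shot("w4"); print(o["tool_pos"],to_tool([.5598,-.0536,.112],o))
blobs("w4",.085,.14,[.4,.68,-.13,.03])
E
```

```text
tool_pos: [0.5081, -0.0529, 0.1136]
contact_force: [1.5, 1.1, 5.2]
t: 7.08
tool_pos: [0.5584, -0.0539, 0.1606]
tool_rot: [-2.243, -2.197, 0.002]
contact_force: [-0.3, -0.5, -1.1]
opening: 0.032
grip_force: 0.0
[ 0.5584 -0.0539  0.1606] [ 0.3257  1.4641 48.6145]
w4 px [ 94. 241.] n 8410 rect c 456.6 -51.9 wh 84.9 19.1 ang 88.7 z med 0.1088 p95 0.1242
w4 px [185. 237.] n 6017 rect c 508.3 -53.0 wh 84.7 17.9 ang 88.8 z med 0.1129 p95 0.1279
w4 px [280. 240.] n 4960 rect c 560.0 -53.8 wh 84.2 17.7 ang 88.8 z med 0.1194 p95 0.1294
w4 px [374. 240.] n 6583 rect c 611.9 -54.9 wh 84.2 18.2 ang 88.7 z med 0.1104 p95 0.1268
```

```bash
python3 -m handwheel '[{"tx":0.3,"ty":1.5,"tz":24,"roll":0},{"tx":0,"ty":0,"tz":17,"roll":0},{"tx":0,"ty":0,"tz":6,"roll":0},{"tx":0,"ty":0,"tz":0,"roll":0}]' 32 | grep -E "pos|contact"
python3 -m handwheel '[{"tx":0,"ty":0,"tz":0,"roll":0},{"tx":0,"ty":0,"tz":0,"roll":0},{"tx":0,"ty":0,"tz":0,"roll":0},{"tx":0,"ty":0,"tz":0,"roll":0}]' 0 50
python3 -m handwheel '[{"tx":0,"ty":0,"tz":-1,"roll":0},{"tx":0,"ty":0,"tz":-0.5,"roll":0},{"tx":0,"ty":0,"tz":0,"roll":0}]' | grep -E "pos|contact"
```

```text
tool_pos: [0.5573, -0.0532, 0.1117]
contact_force: [-0.3, 0.7, 0.3]
t: 7.8
tool_pos: [0.5603, -0.0537, 0.1154]
tool_rot: [2.244, 2.197, 0.001]
contact_force: [0.1, 0.3, -1.0]
opening: 0.0167
grip_force: 51.4
tool_pos: [0.5601, -0.0536, 0.1163]
contact_force: [-0.9, 0.7, -2.9]
```

```bash
for k in 1; do python3 -m handwheel '[{"tx":0,"ty":0,"tz":-1,"roll":0},{"tx":0,"ty":0,"tz":0,"roll":0}]' | grep -E "pos|contact"; python3 -m handwheel '[{"tx":0,"ty":0,"tz":-1,"roll":0},{"tx":0,"ty":0,"tz":0,"roll":0}]' | grep -E "pos|contact"; done
```

```text
tool_pos: [0.56, -0.0536, 0.1171]
contact_force: [0.9, -0.1, -2.5]
tool_pos: [0.56, -0.0536, 0.1181]
contact_force: [0.7, 0.6, -2.0]
```

Breaker 3 slides at about 2.5 N total with almost no side load, while breaker 2 took about 8.7 N, so the weak one is on stab 3. Pulling it off.

```bash
python3 -m handwheel '[{"tx":0,"ty":0,"tz":-3,"roll":0},{"tx":0,"ty":0,"tz":-4,"roll":0},{"tx":0,"ty":0,"tz":-5,"roll":0},{"tx":0,"ty":0,"tz":-5,"roll":0},{"tx":0,"ty":0,"tz":-8,"roll":0},{"tx":0,"ty":0,"tz":-20,"roll":0},{"tx":0,"ty":0,"tz":-25,"roll":0},{"tx":0,"ty":0,"tz":-10,"roll":0},{"tx":0,"ty":0,"tz":0,"roll":0}]'
python3 -m handwheel '[{"tx":15,"ty":0,"tz":0,"roll":0},{"tx":25,"ty":0,"tz":0,"roll":0},{"tx":25,"ty":0,"tz":0,"roll":0},{"tx":25,"ty":15,"tz":0,"roll":0.025},{"tx":23,"ty":20,"tz":0,"roll":0.025},{"tx":10,"ty":25,"tz":0,"roll":0},{"tx":5,"ty":15,"tz":0,"roll":0},{"tx":0,"ty":0,"tz":0,"roll":0},{"tx":0,"ty":0,"tz":0,"roll":0}]'
python3 - <<'E'
from an import *
o,p,d=shot("w5"); print(to_tool([.637,.0754,.082],o))
E
```

```text
t: 9.13
tool_pos: [0.5621, -0.0541, 0.2026]
tool_rot: [2.24, 2.193, 0.006]
contact_force: [1.4, 1.4, -0.7]
opening: 0.0168
grip_force: 51.5
t: 9.88
tool_pos: [0.6383, 0.0704, 0.1963]
tool_rot: [-2.297, -2.14, 0.004]
contact_force: [0.1, -0.2, -1.7]
opening: 0.0164
grip_force: 51.4
[  4.9404  -1.3167 114.3217]
```

View pics/w5.png

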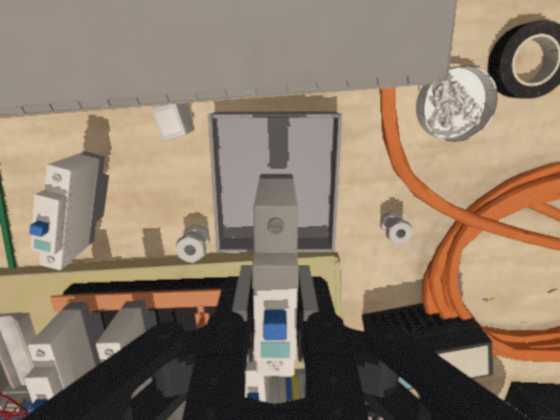

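The breaker hangs straight between the fingers at (275,320), its long side parallel to the tray, which spans (210–340, 115–250). Lowering it to the tray centre.

```bash
python3 -m handwheel '[{"tx":5,"ty":-1,"tz":20,"roll":0},{"tx":0,"ty":0,"tz":30,"roll":0},{"tx":0,"ty":0,"tz":30,"roll":0},{"tx":0,"ty":0,"tz":20,"roll":0},{"tx":0,"ty":0,"tz":8,"roll":0},{"tx":0,"ty":0,"tz":3,"roll":0},{"tx":0,"ty":0,"tz":2,"roll":0},{"tx":0,"ty":0,"tz":0,"roll":0},{"tx":0,"ty":0,"tz":0,"roll":0}]'
```

```text
t: 10.68
tool_pos: [0.6394, 0.0752, 0.0872]
tool_rot: [2.297, 2.14, 0.004]
contact_force: [-0.4, -0.5, -1.0]
opening: 0.0161
grip_force: 51.3
```

```bash
python3 -m handwheel '[{"tx":0,"ty":0,"tz":2,"roll":0},{"tx":0,"ty":0,"tz":2,"roll":0},{"tx":0,"ty":0,"tz":0,"roll":0}]' | grep -E "pos|contact"; python3 -m handwheel '[{"tx":0,"ty":0,"tz":2,"roll":0},{"tx":0,"ty":0,"tz":0,"roll":0}]'| grep -E "pos|contact"
```

```text
tool_pos: [0.6383, 0.0753, 0.0813]
contact_force: [0.1, -0.6, -2.7]
tool_pos: [0.6387, 0.0753, 0.0807]
contact_force: [-3.0, -0.1, 5.2]
```

```bash
python3 -m handwheel '[{"tx":0,"ty":0,"tz":-1,"roll":0},{"tx":0,"ty":0,"tz":0,"roll":0},{"tx":0,"ty":0,"tz":0,"roll":0},{"tx":0,"ty":0,"tz":0,"roll":0},{"tx":0,"ty":0,"tz":0,"roll":0}]' 36 | grep -E "pos|contact|open"
python3 -m handwheel '[{"tx":0,"ty":0,"tz":-20,"roll":0},{"tx":0,"ty":0,"tz":-30,"roll":0},{"tx":0,"ty":0,"tz":-30,"roll":0},{"tx":-3,"ty":-34,"tz":-10,"roll":0},{"tx":-3,"ty":-34,"tz":0,"roll":0},{"tx":-3,"ty":-34,"tz":0,"roll":0},{"tx":-3,"ty":-34,"tz":0,"roll":0},{"tx":-2,"ty":-33,"tz":0,"roll":0.07},{"tx":0,"ty":0,"tz":0,"roll":0.11},{"tx":0,"ty":0,"tz":0,"roll":0.1},{"tx":0,"ty":0,"tz":0,"roll":0},{"tx":0,"ty":0,"tz":0,"roll":0}]'
python3 - <<'E'
from an import *
o,p,d=shot("w6"); print(to_tool([.4696,.0733,.076],o))
blobs("w6",.06,.1,[.4,.56,.0,.13]); blobs("w6",.06,.15,[.58,.7,.03,.13])
E
```

```text
tool_pos: [0.6381, 0.0753, 0.0798]
contact_force: [-0.1, 0.2, -0.1]
opening: 0.0362
t: 12.52
tool_pos: [0.4687, 0.0733, 0.1702]
tool_rot: [2.573, 1.803, 0.001]
contact_force: [-0.4, 0.6, 0.1]
opening: 0.0362
grip_force: 0.0
[ 0.2828  0.8302 94.2117]
w6 px [278. 214.] n 3262 rect c 469.7 72.9 wh 84.3 17.6 ang 70.0 z med 0.0823 p95 0.0918
w6 px [532. 125.] n 6346 rect c 637.9 75.2 wh 84.3 19.2 ang 86.3 z med 0.0748 p95 0.0873
```

View pics/w6.png

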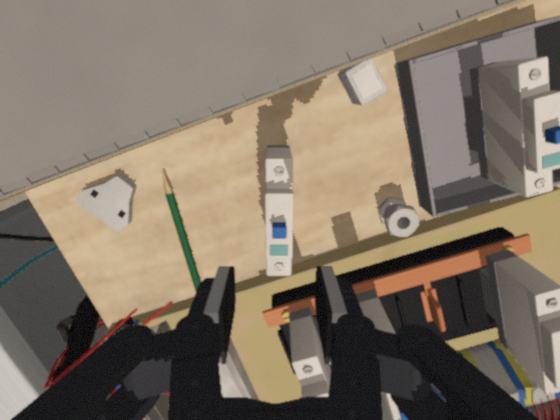

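The weak breaker stands upright in the tray at (532,125). The spare lies centred between the fingers at (279,215). Descending on it.

```bash
python3 -m handwheel '[{"tx":0,"ty":0.8,"tz":30,"roll":0},{"tx":0,"ty":0,"tz":30,"roll":0},{"tx":0,"ty":0,"tz":22,"roll":0},{"tx":0,"ty":0,"tz":10,"roll":0},{"tx":0,"ty":0,"tz":0,"roll":0},{"tx":0,"ty":0,"tz":0,"roll":0}]' 34 | grep -E "pos|contact"
python3 -m handwheel '[{"tx":0,"ty":0,"tz":0,"roll":0},{"tx":0,"ty":0,"tz":0,"roll":0},{"tx":0,"ty":0,"tz":0,"roll":0},{"tx":0,"ty":0,"tz":0,"roll":0},{"tx":0,"ty":0,"tz":0,"roll":0}]' 0 60
```

```text
tool_pos: [0.4697, 0.073, 0.0782]
contact_force: [-0.3, -0.1, 1.3]
t: 13.48
tool_pos: [0.4711, 0.0731, 0.0802]
tool_rot: [2.573, 1.798, 0.006]
contact_force: [0.9, 0.0, 5.3]
opening: 0.016
grip_force: 60.9
```

```bash
python3 -m handwheel '[{"tx":0,"ty":0,"tz":-8,"roll":0},{"tx":0,"ty":0,"tz":-25,"roll":0},{"tx":0,"ty":0,"tz":-30,"roll":0},{"tx":0,"ty":0,"tz":-32,"roll":0},{"tx":6,"ty":17,"tz":0,"roll":0},{"tx":9,"ty":24,"tz":0,"roll":0},{"tx":9,"ty":24,"tz":0,"roll":-0.05},{"tx":6,"ty":20,"tz":0,"roll":-0.09},{"tx":0,"ty":0,"tz":0,"roll":-0.1},{"tx":0,"ty":0,"tz":0,"roll":-0.087},{"tx":0,"ty":0,"tz":0,"roll":0},{"tx":0,"ty":0,"tz":0,"roll":0}]'
python3 - <<'E'
from an import *
o=ctrl.get_obs(); print(to_tool([.56,-.0537,.18],o),2*np.degrees(np.arctan2(o["tool_rot"][1],o["tool_rot"][0])))
E
```

```text
t: 14.48
tool_pos: [0.559, 0.073, 0.1726]
tool_rot: [-2.25, -2.192, 0.001]
contact_force: [0.7, 0.7, -1.5]
opening: 0.0161
grip_force: 60.0
[-126.6726    4.3204   -7.3911] -271.5016726411793
```

```bash
python3 -m handwheel '[{"tx":-20,"ty":4,"tz":0,"roll":0},{"tx":-30,"ty":0,"tz":0,"roll":-0.004},{"tx":-30,"ty":0,"tz":0,"roll":0},{"tx":-30,"ty":0,"tz":0,"roll":0},{"tx":-17,"ty":0,"tz":0,"roll":0},{"tx":0,"ty":0,"tz":0,"roll":0},{"tx":0,"ty":0,"tz":0,"roll":0},{"tx":0,"ty":0,"tz":0,"roll":0}]'
python3 - <<'E'
from an import *
o,p,d=shot("w7"); print(to_tool([.56,-.0537,.12],o))
blobs("w7",.085,.145,[.4,.53,-.13,.03]);blobs("w7",.085,.145,[.59,.68,-.13,.03]); blobs("w7",.146,.2,[.5,.6,-.13,.03])
s,ds=optics.get_image("side"); cv2.imwrite("pics/side1.png",cv2.resize(s[120:280,140:340,::-1],(800,640))[:600])
E
```

```text
t: 15.15
tool_pos: [0.5605, -0.0534, 0.1729]
tool_rot: [-2.244, -2.198, -0.0]
contact_force: [0.2, -0.2, -1.1]
opening: 0.016
grip_force: 60.0
[-0.3269 -0.462  52.9329]
w7 px [101. 234.] n 7507 rect c 456.3 -51.9 wh 85.0 19.6 ang 88.7 z med 0.1088 p95 0.1243
w7 px [187. 234.] n 5729 rect c 508.3 -53.2 wh 84.8 17.6 ang 88.9 z med 0.111 p95 0.1268
w7 px [364. 233.] n 5813 rect c 611.9 -55.1 wh 84.6 18.4 ang 88.9 z med 0.1102 p95 0.1264
w7 px [275. 288.] n 11714 rect c 562.0 -52.4 wh 43.8 84.2 ang 13.8 z med 0.1757 p95 0.1951
w7 px [197. 331.] n 113 rect c 533.4 -45.2 wh 2.3 6.4 ang 81.0 z med 0.1986 p95 0.1998
w7 px [353. 331.] n 113 rect c 586.1 -46.3 wh 1.8 6.3 ang 87.9 z med 0.1984 p95 0.1996
```

View pics/w7.png

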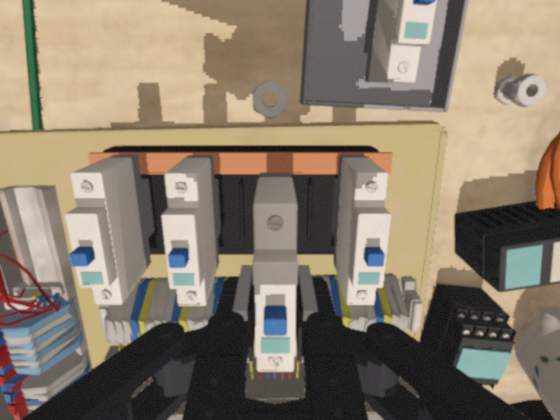

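```bash
python3 - <<'E'
from an import *
for box in ([.54,.58,-.1,-.075],[.54,.58,-.032,-.005],[.54,.58,-.1,-.005]): blobs("w7",.148,.19,box,30)
for box in ([.54,.58,-.1,-.075],[.54,.58,-.032,-.005]): blobs("w7",.158,.17,box,30)
# expected seat 3 from neighbours in the same view
print((np.array([508.3,-53.2])+[611.9,-55.1])/2 , "seat3 = mid(2,4) shifted: x of 2,4 mid")
o,p,d=load("w7"); C=cloud("wrist",d,o)
for x in(.456,.508,.612): print(x,[np.median(C[...,2][(abs(C[...,0]-x)<.006)&(abs(C[...,1]-y)<.006)&(C[...,2]>.1)]).round(4) for y in(-.02,-.088)])
E
```

```text
w7 px [275. 362.] n 604 rect c 558.7 -85.2 wh 20.7 17.5 ang 88.9 z med 0.1641 p95 0.1757
w7 px [274. 227.] n 3007 rect c 560.1 -21.7 wh 20.7 17.6 ang 89.1 z med 0.1639 p95 0.1739
w7 px [275. 283.] n 9824 rect c 561.4 -52.7 wh 39.2 84.4 ang 11.3 z med 0.1753 p95 0.186
w7 px [275. 363.] n 527 rect c 558.6 -90.1 wh 10.8 17.5 ang 88.8 z med 0.1639 p95 0.1662
w7 px [274. 226.] n 2390 rect c 560.1 -21.7 wh 20.6 17.7 ang 89.4 z med 0.1639 p95 0.1673
[560.1  -54.15] seat3 = mid(2,4) shifted: x of 2,4 mid
0.456 [np.float64(0.1087), np.float64(0.1085)]
0.508 [np.float64(0.1096), np.float64(0.1094)]
0.612 [np.float64(0.1085), np.float64(0.1086)]
```

In w7 the spare hangs above the empty stab at (275,290), between breakers 2 (187,234) and 4 (364,233). Measured offset is about 0.6 mm in x, well inside the mouth. Lowering.

```bash
python3 -m handwheel '[{"tx":-0.4,"ty":0.6,"tz":12,"roll":0},{"tx":0,"ty":0,"tz":14,"roll":0},{"tx":0,"ty":0,"tz":6,"roll":0},{"tx":0,"ty":0,"tz":0,"roll":0},{"tx":0,"ty":0,"tz":0,"roll":0}]'| grep -E "pos|contact"
python3 -m handwheel '[{"tx":0,"ty":0,"tz":3,"roll":0},{"tx":0,"ty":0,"tz":0,"roll":0}]'| grep -E "pos|contact"
python3 -m handwheel '[{"tx":0,"ty":0,"tz":3,"roll":0},{"tx":0,"ty":0,"tz":0,"roll":0}]'| grep -E "pos|contact"
```

```text
tool_pos: [0.5606, -0.054, 0.1394]
contact_force: [1.2, -0.2, -1.7]
tool_pos: [0.5615, -0.0545, 0.1379]
contact_force: [0.6, -0.2, -1.6]
tool_pos: [0.5614, -0.0545, 0.1349]
contact_force: [-0.6, 0.7, -2.2]
```

```bash
for i in 1; do
python3 -m handwheel '[{"tx":0,"ty":0,"tz":3,"roll":0},{"tx":0,"ty":0,"tz":0,"roll":0}]'| grep -E "pos|contact"
python3 -m handwheel '[{"tx":0,"ty":0,"tz":3,"roll":0},{"tx":0,"ty":0,"tz":0,"roll":0}]'| grep -E "pos|contact"
python3 -m handwheel '[{"tx":0,"ty":0,"tz":2,"roll":0},{"tx":0,"ty":0,"tz":0,"roll":0}]'| grep -E "pos|contact"; done
```

```text
tool_pos: [0.5612, -0.0544, 0.1316]
contact_force: [-0.1, 0.5, -1.7]
tool_pos: [0.5612, -0.0545, 0.1289]
contact_force: [-1.2, -0.4, 0.3]
tool_pos: [0.5616, -0.0546, 0.1282]
contact_force: [-2.6, 0.9, 4.8]
```

```bash
python3 -m handwheel '[{"tx":0,"ty":-0.6,"tz":2,"roll":0},{"tx":0,"ty":0,"tz":0,"roll":0}]'| grep -E "pos|contact"
python3 -m handwheel '[{"tx":0,"ty":-0.6,"tz":2,"roll":0},{"tx":0,"ty":0,"tz":0,"roll":0}]'| grep -E "pos|contact"
python3 -m handwheel '[{"tx":0,"ty":-0.6,"tz":2,"roll":0},{"tx":0,"ty":0,"tz":0,"roll":0}]'| grep -E "pos|contact"
```

```text
tool_pos: [0.5618, -0.0547, 0.1271]
contact_force: [-1.3, 0.3, 6.1]
tool_pos: [0.5616, -0.0547, 0.1252]
contact_force: [0.0, -0.3, 5.3]
tool_pos: [0.561, -0.0548, 0.1228]
contact_force: [-0.5, -0.5, 4.7]
```

```bash
python3 -m handwheel '[{"tx":0,"ty":0,"tz":2,"roll":0},{"tx":0,"ty":0,"tz":2,"roll":0},{"tx":0,"ty":0,"tz":0,"roll":0}]'| grep -E "pos|contact"
python3 -m handwheel '[{"tx":0,"ty":0,"tz":2,"roll":0},{"tx":0,"ty":0,"tz":0,"roll":0}]'| grep -E "pos|contact"
python3 -m handwheel '[{"tx":0,"ty":0,"tz":2,"roll":0},{"tx":0,"ty":0,"tz":0,"roll":0}]'| grep -E "pos|contact"
```

```text
tool_pos: [0.5609, -0.0547, 0.1186]
contact_force: [0.3, -0.7, 5.4]
tool_pos: [0.5612, -0.0548, 0.1174]
contact_force: [-1.6, -0.1, 8.1]
tool_pos: [0.5615, -0.0549, 0.1173]
contact_force: [-5.5, 0.7, 17.3]
```

```bash
python3 -m handwheel '[{"tx":0,"ty":-1.5,"tz":1.5,"roll":0},{"tx":0,"ty":-1,"tz":0,"roll":0},{"tx":0,"ty":0,"tz":0,"roll":0}]'| grep -E "pos|contact"
python3 -m handwheel '[{"tx":0,"ty":0.5,"tz":-2,"roll":0},{"tx":0,"ty":0.5,"tz":-1,"roll":0},{"tx":0,"ty":0,"tz":0,"roll":0}]'| grep -E "pos|contact"
```

```text
tool_pos: [0.5609, -0.0549, 0.1173]
contact_force: [-1.1, 1.9, 17.6]
tool_pos: [0.5607, -0.0548, 0.1174]
contact_force: [1.9, -0.7, 8.9]
```

```bash
python3 -m handwheel '[{"tx":0,"ty":0,"tz":0,"roll":0},{"tx":0,"ty":0,"tz":0,"roll":0},{"tx":0,"ty":0,"tz":0,"roll":0},{"tx":0,"ty":0,"tz":-25,"roll":0},{"tx":0,"ty":0,"tz":-30,"roll":0},{"tx":0,"ty":-25,"tz":0,"roll":0},{"tx":0,"ty":-28,"tz":0,"roll":0},{"tx":0,"ty":0,"tz":0,"roll":0},{"tx":0,"ty":0,"tz":0,"roll":0}]' 32
cat > hz.py <<'E'
from an import *
def heights(tag):
    shot(tag); o,p,d=load(tag); C=cloud("wrist",d,o)
    for x in(.456,.508,.56,.612): print(x,[np.median(C[...,2][(abs(C[...,0]-x-(-.0535-y)*.02)<.006)&(abs(C[...,1]-y)<.006)&(C[...,2]>.1)&(C[...,2]<.13)]).round(5) for y in(-.02,-.088)])
    blobs(tag,.085,.14,[.4,.68,-.13,.03])
    print(to_tool([.5081,-.053,.113],o))
E
python3 -c "
from hz import *; heights('w8')"
```

```text
t: 18.83
tool_pos: [0.5036, -0.053, 0.1682]
tool_rot: [-2.243, -2.198, 0.001]
contact_force: [-0.0, -0.8, -0.3]
opening: 0.0325
grip_force: 0.0
0.456 [np.float64(0.10856), np.float64(0.10862)]
0.508 [np.float64(0.10957), np.float64(0.10922)]
0.56 [np.float64(0.10845), np.float64(0.10866)]
0.612 [np.float64(0.10847), np.float64(0.10854)]
w8 px [193. 229.] n 5341 rect c 456.5 -51.7 wh 84.4 18.1 ang 89.5 z med 0.1133 p95 0.1277
w8 px [285. 235.] n 4657 rect c 508.1 -52.8 wh 84.3 17.6 ang 88.9 z med 0.1203 p95 0.1301
w8 px [464. 236.] n 7972 rect c 611.9 -55.2 wh 85.2 19.0 ang 89.3 z med 0.1086 p95 0.124
w8 px [375. 237.] n 6235 rect c 560.0 -55.2 wh 84.6 18.3 ang 89.0 z med 0.11 p95 0.1263
[ 0.0955  4.5915 55.173 ]
```

The spare sits level with breakers 1 and 4. Breaker 2 stands about 0.9 mm high after its tug, so I'll press it home again.

```bash
python3 -m handwheel '[{"tx":0,"ty":4.7,"tz":10,"roll":0},{"tx":0,"ty":0,"tz":25,"roll":0},{"tx":0,"ty":0,"tz":17,"roll":0},{"tx":0,"ty":0,"tz":0,"roll":0},{"tx":0,"ty":0,"tz":0,"roll":0}]' 32 | grep -E "pos|contact"
python3 -m handwheel '[{"tx":0,"ty":0,"tz":0,"roll":0},{"tx":0,"ty":0,"tz":0,"roll":0},{"tx":0,"ty":0,"tz":0,"roll":0},{"tx":0,"ty":0,"tz":0,"roll":0}]' 0 60| grep -E "pos|contact"
python3 -m handwheel '[{"tx":0,"ty":-0.5,"tz":2,"roll":0},{"tx":0,"ty":0,"tz":0,"roll":0}]'| grep -E "pos|contact"
python3 -m handwheel '[{"tx":0,"ty":-0.5,"tz":1.5,"roll":0},{"tx":0,"ty":0,"tz":0,"roll":0}]'| grep -E "pos|contact"
```

```text
tool_pos: [0.5095, -0.0532, 0.1157]
contact_force: [0.3, -0.4, -0.1]
tool_pos: [0.5104, -0.0536, 0.1185]
contact_force: [0.0, -0.4, 0.3]
tool_pos: [0.5106, -0.0536, 0.1177]
contact_force: [-1.0, 1.2, 5.3]
tool_pos: [0.5107, -0.0536, 0.1176]
contact_force: [-3.8, 1.7, 12.1]
```

```bash
python3 -m handwheel '[{"tx":0,"ty":-1,"tz":2,"roll":0},{"tx":0,"ty":-0.5,"tz":0,"roll":0},{"tx":0,"ty":0,"tz":0,"roll":0}]'| grep -E "pos|contact"
python3 -m handwheel '[{"tx":0,"ty":0.5,"tz":-1.5,"roll":0},{"tx":0,"ty":0.5,"tz":-1,"roll":0},{"tx":0,"ty":0,"tz":0,"roll":0}]'| grep -E "pos|contact"
python3 -m handwheel '[{"tx":0,"ty":0,"tz":0,"roll":0},{"tx":0,"ty":0,"tz":0,"roll":0},{"tx":0,"ty":0,"tz":0,"roll":0},{"tx":0,"ty":0,"tz":-25,"roll":0},{"tx":0,"ty":0,"tz":-30,"roll":0},{"tx":0,"ty":0,"tz":0,"roll":0},{"tx":0,"ty":0,"tz":0,"roll":0}]' 32
python3 -c "
from hz import *; heights('w9')"
```

```text
tool_pos: [0.5105, -0.0536, 0.1176]
contact_force: [-3.9, 2.4, 18.1]
tool_pos: [0.5104, -0.0536, 0.1176]
contact_force: [-1.7, 1.7, 8.3]
t: 21.05
tool_pos: [0.5096, -0.0537, 0.1716]
tool_rot: [2.241, 2.196, 0.004]
contact_force: [-0.1, 0.2, -0.1]
opening: 0.0321
grip_force: 0.0
0.456 [np.float64(0.10856), np.float64(0.10849)]
0.508 [np.float64(0.10856), np.float64(0.10855)]
0.56 [np.float64(0.10853), np.float64(0.10862)]
0.612 [np.float64(0.10847), np.float64(0.10871)]
w9 px [184. 230.] n 5619 rect c 456.4 -51.7 wh 84.2 17.7 ang 88.6 z med 0.1109 p95 0.1268
w9 px [274. 232.] n 4483 rect c 508.3 -52.9 wh 84.1 17.7 ang 88.8 z med 0.1195 p95 0.1293
w9 px [450. 232.] n 7477 rect c 612.1 -55.1 wh 84.8 19.4 ang 88.7 z med 0.1087 p95 0.1239
w9 px [363. 231.] n 5620 rect c 559.9 -54.9 wh 84.0 18.1 ang 88.7 z med 0.1112 p95 0.1276
[ 0.7682 -1.7363 58.5632]
```

All four are level at 108.5 mm and in line, and breakers 1 and 4 were never touched. Backing off and handing in.

```bash
python3 -m handwheel '[{"tx":0,"ty":0,"tz":-30,"roll":0},{"tx":0,"ty":0,"tz":-35,"roll":0},{"tx":0,"ty":0,"tz":-35,"roll":0},{"tx":0,"ty":0,"tz":0,"roll":0},{"tx":0,"ty":0,"tz":0,"roll":0}]' | head -3
python3 -c "
from hz import *; shot('w10'); blobs('w10',.06,.12,[.58,.7,.03,.13]); print(ctrl.finish_job())"
```

```text
t: 21.52
tool_pos: [0.509, -0.0536, 0.2707]
tool_rot: [2.242, 2.197, 0.002]
w10 px [429.  38.] n 2556 rect c 637.3 64.6 wh 63.8 19.2 ang 85.6 z med 0.0842 p95 0.0947
the job is handed in; nothing more can be done
None
```

I handed the job in at 21.5 s. The weak breaker was on stab 3 (about 2.5 N to lift, against about 8.7 N on stab 2) and now stands in the tray. The spare is fully home on stab 3, and all four plugged breakers measure level. I re-pressed breaker 2 after its tug left it 0.9 mm high, and never touched breakers 1 and 4. The judge's verdict was not shown.

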